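Find the drying-rack slot for a doll holder

ROBOT

A 7-joint arm with a two-finger parallel gripper is mounted at the origin on the work surface. World frame = base frame: x ahead of the robot, y to its left, z up, the work surface at z = 0. Lengths are in m, angles in rad, forces in N, time in s.
With the tool pointing down it reaches from about 0.4 to 0.875 m from the base axis. Payload 6.5 kg.
Tool frame: the origin (TCP) lies at the very end of the fingers, on their centre line; the grasp point (between the pads) lies 19 mm behind it (r.tcp_to_grasp is the distance from the TCP to the grasp point, in m); z points along the fingers, y is the line along which they close (so a half turn about z gives the same grasp; the last joint's range is limited). The gripper opens to 85 mm and grips with 20 to 120 N. Pads are 22 mm wide; open, the fingers measure 114 mm over their backs; the gripper's body (76 mm by 85 mm) begins 54 mm behind the grasp point. The pads swing forward as they close: fully open they stand 13 mm farther back than shut.
Start: joints at [-1.35, 0.536, -0.004, 1.538, 0.003, 1.067, -0.071], TCP at [0.184, 0.623, 0.231] pointing down, gripper open.
Joint ranges: [-2.7, 2.7], [-0.37, 2.16], [-1.27, 1.26], [0.24, 2.4], [-1.31, 4.45], [0.19, 1.91], [-2.76, 2.76]. Speed limits (rad/s): [2.39, 2.39, 3.14, 3.14, 3.14, 3.14, 3.14].

INTERFACE

Orientations are given as a unit quaternion [x, y, z, w].
In Python, from rig import r, cams gives the robot as it stands.
- The arm moves only by the tool apply_moves, never from a script. Its argument "increments" is a list of rows, each a list of 3 entries, a list of its own where there are three numbers: the shift along the tool's x, y, z in cm, then the turn, a rotation vector about the tool's x, y, z in rad, then the closure, from -1 (fully open) to 1 (shut). A call has 1 to 5 rows; each row is the pose to reach, as a shift and turn from the pose commanded when the call began, along the tool's axes at that moment; what a row does not reach only later rows make up. A row lasts 1/10 s, in which the tool goes at most 50 mm and 8.59 degrees, less where a joint would pass 70% of its speed; a pose out of reach is approached as far as the arm can. A call with a gripper value outside its range is refused whole. The fingers move at their own pace and stop on an object; "squeeze" is the grip in N (left out, the last holds). Time passes only in rows, so rows that repeat a pose let the fingers close. It gives the time, the measured TCP pose, the force, the opening and the grip force at its end, in the units of the state.
- r.get_state(): the state, without advancing time (a new reading comes with each control period).
- cams.get_image(name): name is "scene" or "top" or "wrist"; returns the picture (384x512x3 uint8, blue, green, red); there is no depth.
- cams.camera_info(name): a dict with "fovy" (degrees; the focal length in pixels is half the picture's height over the tangent of half this angle, whatever the lens; pixels are square), "cx", "cy" (the principal point, pixels), "position" and "orientation" of the camera in the world. Camera axes: x right, y down, z forward; pixel columns grow to the right and rows downward; lengths in m; the calibration is good to about 2 mm. A picture is of the moment at which its call begins: read the wrist's pose just before it. camera_info takes no time and is no camera call; for the wrist camera it gives the pose at the moment of the call.
- r.finish_job(): hands the job in; it is judged then, once.
Trained networks look in the newest picture that a camera, given by its name, has taken for a name from the list of things; names that differ only in an ending like _2 or _b are one class to them, and where a whole thing is asked for, a point or a joint stands for the part that bears it (a point fixed in the world has none). Each returns a list of dicts, best first, with "conf" (0 to 1); they miss things now and then, are a little off and sometimes report something else, mostly with a low value. They report only what shows in the picture. A call takes as long as a camera call. They do not tell look-alikes from the thing itself.
- cams.search_frame(thing, camera): "rect" ([left, top, width, height] in pixels, round what is visible of it).
- cams.outline_of(thing, camera): "region" (384x512 bool, what is visible of it) and "rect" ([left, top, width, height] in pixels, round what is visible of it).
The state is a dict: "time_s": time; "joint_positions": joint angles; "dq": joint speeds; "joint_efforts": joint torques, N m; "tcp_pos": TCP position; "tcp_rot": TCP orientation; "wrist_force": force on the tool from outside, world axes, zero at the start; "moment": the same for the moment, N m; "finger_gap": opening from 0.0 (shut) to 1.0 (fully open); "finger_force": force on a finger pad.
Only numpy, scipy, OpenCV 4.12 (cv2) and the standard library are available. Lean on these libraries where they do the work, as an engineer would, in place of code of your own. Each camera call takes 0.05 s, during which the arm holds its last target. There are 200 camera calls.

TASK

Lift the doll on its holder that stands nearest the robot out of the painting board and put it away in the drying rack: starting at the narrowest slot, set the end of its tongue lightly down on each slot in turn and leave it in the first slot that lets the tongue in, fully home with the holder's shoulders down on the rack and upright. Feel for the fit, never force it (the rack must not be pressed with more than 20 N), and leave the other dolls and everything else where they stand.

Things in the scene. Friction and masses are not known exactly. Their poses are not given: they have to be found in the camera images.
- rack: Drying rack, fixed in plan: light wooden comb 46 (x) by 190 (y), top at 40 mm, on soft feet that give 1 mm per 3 N for 4 mm, then are solid; five cuts across it, 28 mm deep, open along x, 36 mm apart, no chamfers, wider from the -y to the +y end: about 5.5, 9.3, 13.3, 17.3, 21.3 mm. Origin: its middle at table height. Over 20 N from a holder damages it.
- slot1 (a point): Centre of the mouth of the rack's cut number 1 (narrowest), at the rack's top face; axes as the rack's: y along the row towards the wider cuts, x along the cut, z up.
- slot2 (a point): Centre of the mouth of the rack's cut number 2 (counted from the narrowest), at the rack's top face; axes as the rack's: y along the row towards the wider cuts, x along the cut, z up.
- slot3 (a point): Centre of the mouth of the rack's cut number 3 (counted from the narrowest), at the rack's top face; axes as the rack's: y along the row towards the wider cuts, x along the cut, z up.
- slot4 (a point): Centre of the mouth of the rack's cut number 4 (counted from the narrowest), at the rack's top face; axes as the rack's: y along the row towards the wider cuts, x along the cut, z up.
- slot5 (a point): Centre of the mouth of the rack's cut number 5 (widest), at the rack's top face; axes as the rack's: y along the row towards the wider cuts, x along the cut, z up.
- board: Painting board, fixed to the table: brown wooden block 235 mm (x) by 70 mm (y) by 40 mm high with three roomy pockets (36 by 21 mm, 32 mm deep) in a row along x, 75 mm apart, each holding one doll on its holder. Origin: centre of its underside; its -x end is the one nearest the robot.
- near_pocket (a point): Centre of the mouth, at the board's top face, of the pocket nearest the robot.
- doll_a: Loose part, about 0.1 kg: a brown doll (30 mm tall, 23 wide) fixed on a wooden holder: grip block 34 (x) by 30 (y) by 34 mm high, under it a square-ended tongue 30 mm wide (x), 26 long, 8, 12 or 16 mm thick (y). The three look alike but for that; which is which is found by trying. Origin: centre of the block's underside (shoulder), z up; doll top at +64 mm.
- doll_b: Loose part, about 0.1 kg: a brown doll (30 mm tall, 23 wide) fixed on a wooden holder: grip block 34 (x) by 30 (y) by 34 mm high, under it a square-ended tongue 30 mm wide (x), 26 long, 8, 12 or 16 mm thick (y). The three look alike but for that; which is which is found by trying. Origin: centre of the block's underside (shoulder), z up; doll top at +64 mm.
- doll_c: Loose part, about 0.1 kg: a brown doll (30 mm tall, 23 wide) fixed on a wooden holder: grip block 34 (x) by 30 (y) by 34 mm high, under it a square-ended tongue 30 mm wide (x), 26 long, 8, 12 or 16 mm thick (y). The three look alike but for that; which is which is found by trying. Origin: centre of the block's underside (shoulder), z up; doll top at +64 mm.
- foot_a (a point): Centre of the bottom end of the tongue of doll_a, 26 mm under the holder's origin; axes as the holder's (tongue thin along y).
- foot_b (a point): Centre of the bottom end of the tongue of doll_b, 26 mm under the holder's origin; axes as the holder's (tongue thin along y).
- foot_c (a point): Centre of the bottom end of the tongue of doll_c, 26 mm under the holder's origin; axes as the holder's (tongue thin along y).
- blank_1: Bystander: loose brown wooden doll 62 mm tall, 31 mm wide, near the rack. Origin: centre of its underside.
- blank_2: Bystander: loose brown wooden doll 54 mm tall, 27 mm wide, near the rack. Origin: centre of its underside.
- pot_1: Bystander: lidded paint pot 49 mm across, 32 mm tall, beyond the board's far end. Origin: centre of its underside.
- pot_2: Bystander: lidded paint pot 49 mm across, 32 mm tall, on the right. Origin: centre of its underside.
- brush_jar: Bystander: glass jar of brushes, 72 mm across, 225 mm tall with the brushes, on the left. Origin: centre of its underside.
- brush: Bystander: loose brush 170 mm long, lying on the right. Origin: centre of its underside.
Not all that is in view belongs to the job. Leave any purple or turquoise look-alike of the board alone.

How it is judged:
On the way, in this order (a step that is already met when the one before it is completed fails the run):
1. the tongue of the chosen holder is set on the narrowest slot (((x of foot_a in the frame of slot1 between -0.014 and 0.014 m and y of foot_a in the frame of slot1 between -0.008 and 0.008 m and z of foot_a in the frame of slot1 below 0.004 m and (contact force between doll_a and rack above 0.5 N or z of foot_a in the frame of slot1 below -0.003 m)) or (x of foot_b in the frame of slot1 between -0.014 and 0.014 m and y of foot_b in the frame of slot1 between -0.008 and 0.008 m and z of foot_b in the frame of slot1 below 0.004 m and (contact force between doll_b and rack above 0.5 N or z of foot_b in the frame of slot1 below -0.003 m)) or (x of foot_c in the frame of slot1 between -0.014 and 0.014 m and y of foot_c in the frame of slot1 between -0.008 and 0.008 m and z of foot_c in the frame of slot1 below 0.004 m and (contact force between doll_c and rack above 0.5 N or z of foot_c in the frame of slot1 below -0.003 m)))), for 0.1 s.
2. then it is set on (or enters) the second slot (((x of foot_a in the frame of slot2 between -0.014 and 0.014 m and y of foot_a in the frame of slot2 between -0.008 and 0.008 m and z of foot_a in the frame of slot2 below 0.004 m and (contact force between doll_a and rack above 0.5 N or z of foot_a in the frame of slot2 below -0.003 m)) or (x of foot_b in the frame of slot2 between -0.014 and 0.014 m and y of foot_b in the frame of slot2 between -0.008 and 0.008 m and z of foot_b in the frame of slot2 below 0.004 m and (contact force between doll_b and rack above 0.5 N or z of foot_b in the frame of slot2 below -0.003 m)) or (x of foot_c in the frame of slot2 between -0.014 and 0.014 m and y of foot_c in the frame of slot2 between -0.008 and 0.008 m and z of foot_c in the frame of slot2 below 0.004 m and (contact force between doll_c and rack above 0.5 N or z of foot_c in the frame of slot2 below -0.003 m)))), for 0.1 s.
3. then it is home in the second slot if that takes it, or else is set on (or enters) the third (((x of foot_a in the frame of slot2 between -0.014 and 0.014 m and y of foot_a in the frame of slot2 between -0.004 and 0.004 m and z of foot_a in the frame of slot2 below -0.0235 m and angle between doll_a's own z axis and vertical below 0.08 rad) or (x of foot_b in the frame of slot3 between -0.014 and 0.014 m and y of foot_b in the frame of slot3 between -0.008 and 0.008 m and z of foot_b in the frame of slot3 below 0.004 m and (contact force between doll_b and rack above 0.5 N or z of foot_b in the frame of slot3 below -0.003 m)) or (x of foot_c in the frame of slot3 between -0.014 and 0.014 m and y of foot_c in the frame of slot3 between -0.008 and 0.008 m and z of foot_c in the frame of slot3 below 0.004 m and (contact force between doll_c and rack above 0.5 N or z of foot_c in the frame of slot3 below -0.003 m)))), for 0.1 s.
At the end, for the whole second after the job is handed in: The doll from the near pocket rests in the narrowest slot its tongue fits: tongue end 23.5 mm or more below the rack top (26 is home), within 4 mm of mid-slot along the row and 14 mm along the cut, tilt under 0.08 rad; the other two dolls are within 15 mm of where they stood ((((x of foot_a in the frame of slot2 between -0.014 and 0.014 m and y of foot_a in the frame of slot2 between -0.004 and 0.004 m and z of foot_a in the frame of slot2 below -0.0235 m and angle between doll_a's own z axis and vertical below 0.08 rad) and linear speed of doll_a below 0.02 m/s and distance of each of doll_b, doll_c from where it was at the start of the episode below 0.015 m and horizontal distance between each of doll_b, doll_c and near_pocket above 0.04 m) or ((x of foot_b in the frame of slot3 between -0.014 and 0.014 m and y of foot_b in the frame of slot3 between -0.004 and 0.004 m and z of foot_b in the frame of slot3 below -0.0235 m and angle between doll_b's own z axis and vertical below 0.08 rad) and linear speed of doll_b below 0.02 m/s and distance of each of doll_a, doll_c from where it was at the start of the episode below 0.015 m and horizontal distance between each of doll_a, doll_c and near_pocket above 0.04 m) or ((x of foot_c in the frame of slot4 between -0.014 and 0.014 m and y of foot_c in the frame of slot4 between -0.004 and 0.004 m and z of foot_c in the frame of slot4 below -0.0235 m and angle between doll_c's own z axis and vertical below 0.08 rad) and linear speed of doll_c below 0.02 m/s and distance of each of doll_a, doll_b from where it was at the start of the episode below 0.015 m and horizontal distance between each of doll_a, doll_b and near_pocket above 0.04 m))); the robot touches nothing.
It fails at once if a holder presses on the drying rack with more than 20 N (contact force between any of doll_a, doll_b, doll_c and rack above 20 N).
It fails at once if a bystander is moved by more than 25 mm (distance of any of blank_1, blank_2, pot_1, pot_2, brush_jar, brush from where it was at the start of the episode above 0.025 m).
It also fails if it takes over 72 s, if anything falls off the work surface, if the arm or the gripper's body presses on something with over 40 N, if the wrist force passes 120 N, or if a joint passes its speed limit or range.

## Working session

There is one attempt and no reset: what is moved stays moved. The work goes in short steps, Python scripts to look and compute and a tool call to move; the robot and the scene stay as the last step left them, time stands still between calls to the robot, and variables do not carry over. Pictures are saved under pics/ and viewed, at most 10 in all, crops included, and the job is handed in when it is done.

Besides the shell and the picture viewer there is one more tool, called after "Call:" as name([rows], argument=value, ...), one row to a line, values as JSON. apply_moves: Moves the arm, as the interface text tells. Its arguments: {"type":"object","properties":{"increments":{"type":"array","items":{"type":"array"}},"squeeze":{"type":"number"}},"required":["increments"]}

```bash
mkdir -p pics; ls
python3 - <<'E'
from rig import r, cams
import cv2, numpy as np
a=cams.get_image("scene");b=cams.get_image("top")
cv2.imwrite("pics/scene.png",a);cv2.imwrite("pics/top.png",cv2.resize(b,(800,600),interpolation=cv2.INTER_CUBIC))
print(r.get_state())
for c in("scene","top","wrist"):print(c,cams.camera_info(c))
for t in("rack","board","doll_a","blank_1","pot_1","brush_jar"):
  print(t,[(d['rect'],round(d['conf'],2)) for d in cams.search_frame(t,"top")])
E
```

```text
pics
{'time_s': 0.1, 'joint_positions': array([-1.35024854,  0.53709643, -0.00443425,  1.53873181,  0.0026072 ,
        1.06732165, -0.07119353]), 'dq': array([-0.00027921, -0.00356875, -0.00122371, -0.00221776,  0.00160317,
        0.00061195, -0.00043817]), 'joint_efforts': array([ 2.26389224e-03, -5.84566641e+01,  1.05154596e+00, -2.59778881e+01,
        1.26289393e-02,  4.54354376e-03, -3.65019980e-05]), 'tcp_pos': array([0.18370273, 0.62292274, 0.23051342]), 'tcp_rot': array([ 1.42844649e-01,  9.89744818e-01, -7.74198041e-04, -4.94480786e-05]), 'wrist_force': array([-0.07922346, -0.03822386,  0.1784054 ]), 'moment': array([-0.01264713,  0.02736797, -0.01928593]), 'finger_force': 0.0, 'finger_gap': 1.0030079988263259}
scene {'fovy': 43.09575730277105, 'cx': 258.7983022531871, 'cy': 189.2063494597221, 'position': array([1.59755556, 0.85253837, 0.99860915]), 'orientation': array([ 0.35408724,  0.80508756, -0.43282918, -0.19777551])}
top {'fovy': 45.01667052295218, 'cx': 257.56741106746955, 'cy': 194.47319772065674, 'position': array([ 0.38408036, -0.0613563 ,  1.79575582]), 'orient
[... 157 characters left out ...]
sition': array([0.11662384, 0.64462051, 0.37357319]), 'orientation': array([0.79324184, 0.59299982, 0.08227679, 0.11112662])}
rack [([168.9, 190.6, 52.7, 22.5], 0.71), ([270.5, 218.7, 9.5, 10.3], 0.31)]
board [([228.3, 90.1, 32.8, 64.2], 0.94), ([392.8, 173.8, 33.4, 58.3], 0.87), ([267.7, 175.2, 17.8, 62.5], 0.83), ([343.8, 222.7, 22.7, 64.0], 0.61), ([172.0, 231.7, 28.4, 65.6], 0.57), ([271.9, 179.3, 9.2, 12.9], 0.17)]
doll_a [([271.6, 221.1, 4.6, 7.7], 0.44), ([272.9, 199.9, 7.4, 8.9], 0.41)]
blank_1 [([177.2, 184.1, 6.5, 3.1], 0.57), ([199.7, 175.9, 4.3, 7.8], 0.39), ([267.9, 180.3, 20.5, 55.0], 0.32)]
pot_1 [([342.6, 194.3, 10.4, 13.0], 0.41)]
brush_jar [([80.8, 225.1, 30.4, 18.6], 0.6)]
```

View pics/top.png

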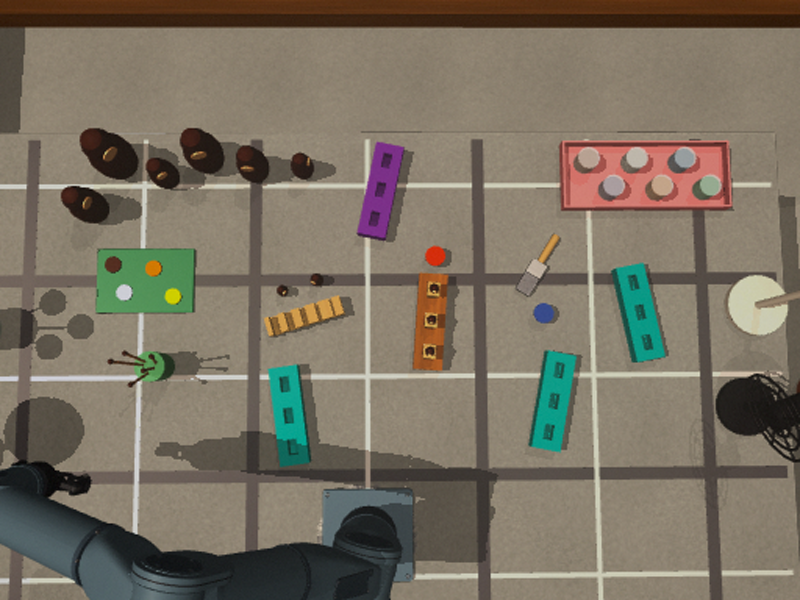

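View pics/scene.png

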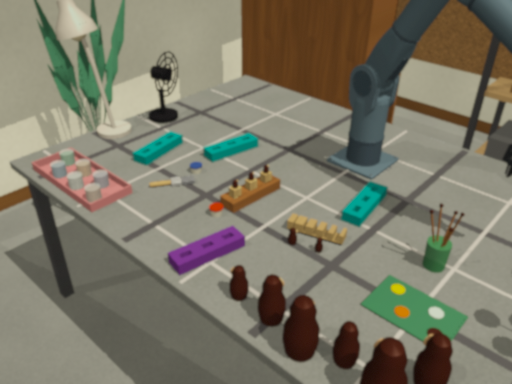

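The brown board is at (431,322) in the top view (800x600), with its near doll at (429,352). The rack is at (305,316) with blanks at (282,291) and (316,279). The purple board at (381,190) and the turquoise ones at (289,415), (553,400) and (640,312) are look-alikes and empty, so I leave them alone.

```bash
cat > h.py <<'E'
from rig import r, cams
import cv2, numpy as np
from scipy.spatial.transform import Rotation as R
def ray(cam,u,v,z,info=None):
    i=info or cams.camera_info(cam); f=192/np.tan(np.radians(i['fovy']/2))
    d=R.from_quat(i['orientation']).apply([(u-i['cx'])/f,(v-i['cy'])/f,1]); p=np.array(i['position'])
    return p+d*(z-p[2])/d[2]
def proj(info,P):
    f=192/np.tan(np.radians(info['fovy']/2))
    q=R.from_quat(info['orientation']).inv().apply(np.atleast_2d(P)-info['position'])
    return np.c_[q[:,0]/q[:,2]*f+info['cx'],q[:,1]/q[:,2]*f+info['cy']]
def to(p,yaw):
    """tool shift (cm) and turn from the measured pose, to TCP p pointing down; tool y axis at angle yaw in world (mod pi)"""
    s=r.get_state(); C=R.from_quat(s['tcp_rot'])
    best=None
    for k in(0,np.pi):
        y=np.array([np.cos(yaw+k),np.sin(yaw+k),0]); z=np.array([0,0,-1.]); x=np.cross(y,z)
        t=(C.inv()*R.from_matrix(np.c_[x,y,z])).as_rotvec()
        if best is None or np.linalg.norm(t)<np.linalg.norm(best): best=t
    print('shift cm',(C.inv().apply(np.array(p)-s['tcp_pos'])*100).round(2),'turn',best.round(3),'t',s['time_s'],'j',s['joint_positions'].round(2))
E
python3 - <<'E'
from h import *
k=1.5625
for n,u,v,z in [('doll near',429,352,.09),('mid',431,320,.09),('far',433,289,.09),('rackL',268,327,.04),('rackR',342,305,.04),('boardN',430,370,.04),('boardF',434,274,.04),('blankL',282,291,.05),('blankR',316,279,.05)]:
    print(n,ray('top',u/k,v/k,z).round(3))
to([.42,.05,.33],-1.0)
E
```

```text
doll near [ 0.433 -0.149  0.09 ]
mid [ 0.508 -0.154  0.09 ]
far [ 0.582 -0.16   0.09 ]
rackL [0.498 0.238 0.04 ]
rackR [0.55  0.059 0.04 ]
boardN [ 0.391 -0.153  0.04 ]
boardF [ 0.625 -0.166  0.04 ]
blankL [0.584 0.204 0.05 ]
blankR [0.613 0.122 0.05 ]
shift cm [-38.87 -48.32  -9.87] turn [-0.    -0.    -0.858] t 0.4 j [-1.35  0.54 -0.    1.54  0.    1.07 -0.07]
```

Run:
```python
from h import *
i=cams.camera_info('wrist');print(ray('wrist',i['cx'],i['cy'],.04))
to([.50,.149,.31],1.853)
```

```text
[0.20796851 0.61796718 0.04      ]
shift cm [-43.74 -36.56  -7.87] turn [-0.     0.    -0.569] t 0.4 j [-1.35  0.54 -0.    1.54  0.    1.07 -0.07]
```

Call:
apply_moves([
  [[0,0,-5],[0,0,0],-1],
  [[-3,-2.5,-8],[0,0,-0.1],-1],
  [[-6.5,-5.5,-8],[0,0,-0.2],-1],
  [[-10,-8.5,-8],[0,0,-0.3],-1],
  [[-14,-11.5,-8],[0,0,-0.45],-1],
])

```text
time_s: 0.9
tcp_pos: [0.2851, 0.4734, 0.3117]
tcp_rot: [-0.082, 0.997, 0.0, 0.0]
wrist_force: [0.4, 0.1, 0.6]
finger_gap: 0.998
finger_force: 0.0
```

Run:
```python
from h import *
to([.50,.149,.31],1.853)
```

```text
shift cm [-15.87 -35.53   0.15] turn [ 0.001  0.    -0.117] t 0.9 j [-1.08  0.29 -0.04  1.7   0.01  1.14  0.61]
```

Call:
apply_moves([
  [[-2,-4.4,0],[0,0,-0.05],-1],
  [[-4,-8.8,0],[0,0,-0.12],-1],
  [[-6,-13.2,0],[0,0,-0.12],-1],
  [[-8,-17.6,0],[0,0,-0.12],-1],
  [[-9.5,-21.5,0],[0,0,-0.12],-1],
])

```text
time_s: 1.4
tcp_pos: [0.4141, 0.275, 0.3116]
tcp_rot: [-0.138, 0.99, 0.0, 0.0]
wrist_force: [1.1, -0.3, 0.2]
finger_gap: 0.998
finger_force: 0.0
```

Run:
```python
from h import *
to([.50,.149,.31],1.853)
```

```text
shift cm [ -4.82 -14.47   0.17] turn [-0.     0.001 -0.005] t 1.4 j [-0.74  0.19  0.07  1.84 -0.02  1.11  1.19]
```

Call:
apply_moves([
  [[-1.6,-4.6,0],[0,0,0],-1],
  [[-3.2,-9.3,0],[0,0,0],-1],
  [[-4.8,-14.4,0],[0,0,0],-1],
  [[-4.8,-14.4,0],[0,0,0],-1],
  [[-4.8,-14.4,0],[0,0,0],-1],
])

```text
time_s: 1.9
tcp_pos: [0.499, 0.1509, 0.3113]
tcp_rot: [-0.137, 0.991, -0.0, 0.0]
wrist_force: [-0.7, 1.0, 0.5]
finger_gap: 0.999
finger_force: 0.0
```

Run:
```python
from h import *
i=cams.camera_info('wrist');a=cams.get_image('wrist');cv2.imwrite('pics/w1.png',a)
np.save('w1.npy',i,allow_pickle=True)
o=cams.outline_of('rack','wrist')
for d in o:
  print(d['rect'],d['conf'])
  m=d['region'].astype(np.uint8);c=max(cv2.findContours(m,0,2)[0],key=cv2.contourArea)
  b=cv2.boxPoints(cv2.minAreaRect(c));print(b.round(1).tolist(),[ray('wrist',*p,.04,i)[:2].round(4).tolist() for p in b])
```

```text
[185.5, 154.3, 138.2, 39.9] 0.97
[[186.60000610351562, 155.5], [324.79998779296875, 151.89999389648438], [325.79998779296875, 190.10000610351562], [187.60000610351562, 193.6999969482422]] [[0.526, 0.057], [0.4699, 0.2377], [0.5208, 0.2569], [0.5792, 0.0698]]
[0.0, 17.7, 53.5, 44.6] 0.4
[[-7.800000190734863, 45.400001525878906], [2.200000047683716, 15.399999618530273], [57.400001525878906, 33.79999923706055], [47.400001525878906, 63.79999923706055]] [[0.4562, -0.2052], [0.4185, -0.1948], [0.4208, -0.1282], [0.4591, -0.137]]
```

View pics/w1.png

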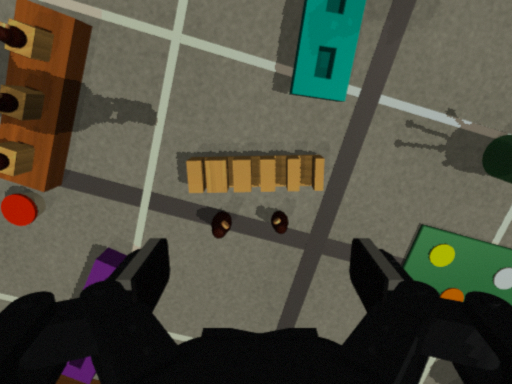

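The wrist view shows the rack at columns 186-325, rows 153-193. The narrowest cut is at the left end (about column 204) and the widest at about column 306. The brown board is at upper left, with three dolls at rows 40, 102 and 158.

Run:
```python
from h import *
to([.425,-.15,.22],1.518)
```

```text
shift cm [ 15.4  -27.17   9.11] turn [ 0.001 -0.     0.333] t 2.0 j [-0.53  0.23  0.18  1.79 -0.05  1.12  1.51]
```

Call:
apply_moves([
  [[2.3,-4.1,0.6],[0,0,0.06],-1],
  [[4.6,-8.2,1.5],[0,0,0.12],-1],
  [[6.9,-12.3,2.5],[0,0,0.18],-1],
  [[9.2,-16.4,3.5],[0,0,0.24],-1],
  [[11.5,-20.4,5],[0,0,0.3],-1],
])

```text
time_s: 2.5
tcp_pos: [0.444, -0.0752, 0.2616]
tcp_rot: [0.01, 1.0, 0.0, 0.001]
wrist_force: [1.3, -1.7, -0.1]
finger_gap: 0.999
finger_force: 0.0
```

Call:
apply_moves([
  [[-0.2,-3,1.5],[0,0,0.03],-1],
  [[0.2,-6,3],[0,0,0.033],-1],
  [[0.2,-7.8,4.1],[0,0,0.033],-1],
  [[0.2,-7.8,4.1],[0,0,0.033],-1],
  [[0.2,-7.8,4.1],[0,0,0.033],-1],
])

```text
time_s: 3.0
tcp_pos: [0.4408, -0.1517, 0.2203]
tcp_rot: [0.026, 1.0, 0.0, -0.0]
wrist_force: [0.7, 0.4, 0.1]
finger_gap: 1.001
finger_force: 0.0
```

Run:
```python
from h import *
to([.425,-.15,.22],1.518)
i=cams.camera_info('wrist');a=cams.get_image('wrist');cv2.imwrite('pics/w2.png',a)
for t in('doll_a','board'):
 for d in cams.outline_of(t,'wrist'):
  m=d['region'].astype(np.uint8);c=max(cv2.findContours(m,0,2)[0],key=cv2.contourArea)
  b=cv2.boxPoints(cv2.minAreaRect(c));print(t,round(d['conf'],2),b.round(0).tolist(),[ray('wrist',*p,.04,i)[:2].round(4).tolist() for p in b])
```

```text
shift cm [1.58 0.09 0.04] turn [ 0.001 -0.     0.001] t 3.0 j [-0.12  0.25  0.42  2.04 -0.13  0.88  1.89]
doll_a 0.89 [[245.0, 149.0], [277.0, 149.0], [277.0, 191.0], [245.0, 191.0]] [[0.4176, -0.1636], [0.4194, -0.1296], [0.4659, -0.1313], [0.464, -0.1666]]
doll_a 0.85 [[244.0, 274.0], [271.0, 274.0], [271.0, 327.0], [244.0, 327.0]] [[0.5673, -0.1746], [0.569, -0.1423], [0.6448, -0.1455], [0.643, -0.1796]]
doll_a 0.7 [[245.0, 216.0], [274.0, 216.0], [274.0, 262.0], [245.0, 262.0]] [[0.4934, -0.1686], [0.4952, -0.1358], [0.5532, -0.1381], [0.5514, -0.1724]]
doll_a 0.48 [[460.0, 290.0], [463.0, 273.0], [509.0, 281.0], [506.0, 299.0]] [[0.6029, 0.0863], [0.5792, 0.0872], [0.5941, 0.1445], [0.6184, 0.1447]]
doll_a 0.43 [[4.0, 241.0], [56.0, 224.0], [68.0, 262.0], [17.0, 279.0]] [[0.5095, -0.4495], [0.4915, -0.3848], [0.5406, -0.3811], [0.5602, -0.4483]]
board 0.91 [[225.0, 317.0], [229.0, 124.0], [295.0, 125.0], [292.0, 318.0]] [[0.6269, -0.2018], [0.3902, -0.1784], [0.3951, -0.1096], [0.6332, -0.119]]
board 0.64 [[-0.0, 0.0], [24.0, 0.0], [24.0, 181.0], [0.0, 181.0]] [[0.2658, -0.3839], [0.267, -0.3614], [0.4399, -0.4075], [0.4385, -0.4337]]
```

View pics/w2.png

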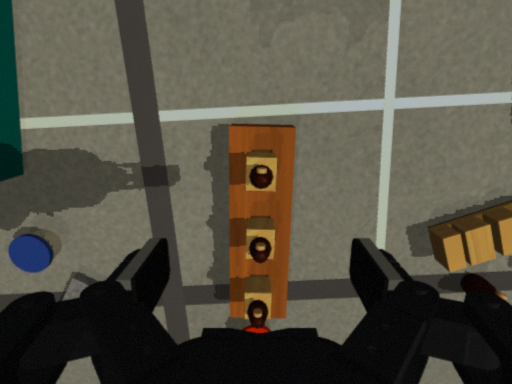

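Three dolls stand in the brown board, at (261,172), (260,240) and (258,305). The one at (261,172) is nearest the robot, since image top faces the base. I'll confirm it in a crop and measure it.

Run:
```python
from h import *
a=cv2.imread('pics/w2.png');i=cams.camera_info('wrist')
c=a[110:250,200:320];cv2.imwrite('pics/c2.png',cv2.resize(c,None,fx=4,fy=4,interpolation=cv2.INTER_CUBIC))
hsv=cv2.cvtColor(c,cv2.COLOR_BGR2HSV);g=c.astype(int)
for v in(150,152,154,156,158,160,180,186,188,190,192): print(v,[tuple(a[v,u]) and int(a[v,u,1]) for u in range(240,284)])
for p in [(246,153),(277,153),(246,191),(277,191)]: print(p,ray('wrist',*p,.074,i).round(4))
for p in [(229,124),(295,125)]: print('board near',ray('wrist',*p,.04,i).round(4))
```

```text
150 [77, 73, 72, 70, 70, 72, 72, 72, 72, 69, 62, 54, 40, 40, 46, 49, 49, 50, 47, 46, 49, 45, 46, 47, 48, 44, 46, 44, 43, 39, 34, 31, 46, 57, 61, 62, 64, 62, 59, 61, 61, 64, 67, 68]
152 [62, 45, 46, 46, 55, 69, 68, 51, 55, 56, 56, 54, 54, 53, 53, 54, 53, 56, 57, 55, 57, 55, 52, 52, 53, 53, 56, 50, 52, 47, 39, 41, 48, 57, 58, 64, 63, 62, 59, 60, 62, 63, 64, 67]
154 [45, 42, 40, 43, 44, 48, 48, 50, 55, 52, 55, 56, 55, 55, 56, 57, 58, 58, 61, 57, 60, 58, 59, 60, 60, 59, 60, 59, 57, 54, 56, 56, 59, 58, 59, 61, 63, 62, 59, 59, 61, 62, 67, 68]
156 [46, 45, 45, 39, 40, 46, 59, 81, 81, 76, 74, 73, 72, 73, 73, 72, 71, 71, 71, 67, 69, 63, 62, 65, 62, 63, 61, 56, 56, 57, 57, 58, 60, 58, 58, 63, 63, 59, 60, 57, 60, 62, 68, 67]
158 [46, 43, 43, 45, 42, 54, 89, 132, 135, 132, 137, 139, 145, 149, 152, 150, 148, 147, 146, 140, 140, 139, 137, 134, 132, 128, 129, 128, 130, 136, 131, 130, 130, 130, 128, 127, 119, 77, 59, 59, 59, 63, 67, 68]
160 [45, 41, 45, 43, 43, 52, 90, 138, 141, 147, 153, 157, 155, 154, 153, 156, 150, 144, 142, 140, 138, 136, 137, 134, 132, 134, 136, 138, 136, 135, 138, 138, 138, 13
[... 527 characters left out ...]
90, 97, 112, 130, 133, 130, 128, 129, 128, 123, 122, 102, 64, 63, 65, 64, 65, 66, 63, 67]
190 [72, 70, 74, 73, 74, 86, 110, 118, 118, 116, 115, 116, 114, 114, 114, 112, 116, 118, 122, 123, 123, 124, 127, 123, 120, 120, 119, 121, 119, 115, 114, 115, 114, 120, 120, 108, 71, 66, 66, 66, 67, 66, 63, 68]
192 [74, 72, 72, 73, 74, 76, 77, 76, 72, 72, 71, 73, 73, 72, 69, 68, 70, 73, 73, 74, 71, 69, 70, 73, 72, 71, 73, 73, 73, 70, 69, 67, 67, 69, 70, 67, 66, 66, 66, 66, 63, 67, 65, 66]
(246, 153) [ 0.4173 -0.1612  0.074 ]
(277, 153) [ 0.4188 -0.1315  0.074 ]
(246, 191) [ 0.4551 -0.1636  0.074 ]
(277, 191) [ 0.4567 -0.1329  0.074 ]
board near [ 0.3914 -0.1787  0.04  ]
board near [ 0.396 -0.11   0.04 ]
```

View pics/c2.png

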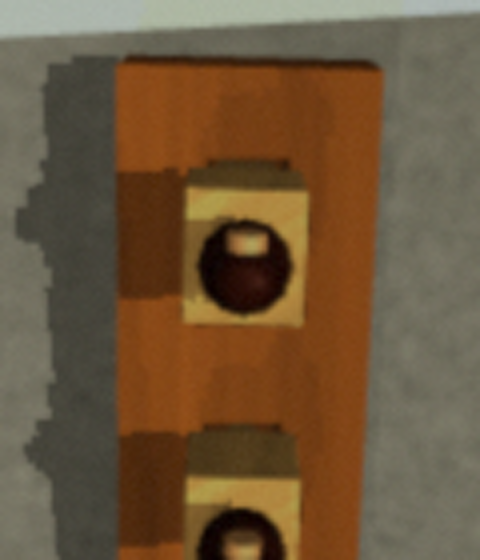

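The crop confirms it: a brown doll on a light holder block, first from the board's near end. The block top spans pixels u 246-277, v 156-191.

Run:
```python
from h import *
p=ray('wrist',261.25,158,.074);q=ray('wrist',260.4,188,.074);c=ray('wrist',260.9,173.6,.074)
d=q-p;y=np.arctan2(d[1],d[0]);print(c,np.degrees(y))
to([c[0],c[1],.044],y+np.pi/2)
```

```text
[ 0.43817372 -0.14792621  0.074     ] -4.444387086134601
shift cm [ 0.34  0.35 17.68] turn [0.001 0.001 0.027] t 3.15 j [-0.12  0.25  0.42  2.04 -0.13  0.88  1.89]
```

Call:
apply_moves([
  [[0.3,0.35,4],[0,0,0.02],-1],
  [[0.3,0.35,8.5],[0,0,0.02],-1],
  [[0.3,0.35,12.5],[0,0,0.02],-1],
  [[0.3,0.35,15.5],[0,0,0.02],-1],
  [[0.3,0.35,17.5],[0,0,0.02],-1],
])

```text
time_s: 3.65
tcp_pos: [0.4374, -0.1482, 0.0437]
tcp_rot: [0.036, 0.999, 0.001, -0.001]
wrist_force: [0.3, -0.2, -0.2]
finger_gap: 1.001
finger_force: 0.0
```

Call:
apply_moves([
  [[0,0,0],[0,0,0],-1],
  [[0,0,0],[0,0,0],0],
  [[0,0,0],[0,0,0],1],
  [[0,0,0],[0,0,0],1],
  [[0,0,0],[0,0,0],1],
], squeeze=40)

```text
time_s: 4.15
tcp_pos: [0.4384, -0.1498, 0.0463]
tcp_rot: [0.037, 0.999, -0.0, 0.001]
wrist_force: [-3.4, 3.0, 15.2]
finger_gap: 0.35
finger_force: 38.4
```

Call:
apply_moves([
  [[0,0,0],[0,0,0],1],
  [[0,0,0],[0,0,0],1],
  [[0,0,0],[0,0,0],1],
  [[0,0,0],[0,0,0],1],
  [[0,0,0],[0,0,0],1],
], squeeze=40)

```text
time_s: 4.65
tcp_pos: [0.4384, -0.1498, 0.0464]
tcp_rot: [0.037, 0.999, 0.0, 0.001]
wrist_force: [-1.0, 0.9, 8.3]
finger_gap: 0.348
finger_force: 39.0
```

Call:
apply_moves([
  [[0,0,-1],[0,0,0],1],
  [[0,0,-3],[0,0,0],1],
  [[0,0,-6],[0,0,0],1],
  [[0,0,-10],[0,0,0],1],
  [[0,0,-14],[0,0,0],1],
])

```text
time_s: 5.15
tcp_pos: [0.4369, -0.1498, 0.1871]
tcp_rot: [0.037, 0.999, -0.0, -0.0]
wrist_force: [1.1, 1.1, -0.4]
finger_gap: 0.344
finger_force: 40.0
```

Run:
```python
from h import *
s=r.get_state();print(s['finger_gap'],s['wrist_force'],s['tcp_pos'])
to([.51,.14,.19],1.86)
# rack corners from w1 outline min-area box
```

```text
0.34438860597985554 [ 1.13968094  1.13234416 -0.41203593] [ 0.43687602 -0.14979593  0.18710627]
shift cm [-5.13 29.44 -0.29] turn [ 0.    -0.001 -0.364] t 5.15 j [-0.13  0.3   0.43  2.08 -0.17  0.8   1.9 ]
```

Call:
apply_moves([
  [[-0.8,4.8,0],[0,0,-0.07],1],
  [[-1.6,9.6,0],[0,0,-0.14],1],
  [[-2.4,14.4,0],[0,0,-0.21],1],
  [[-3.2,19,0],[0,0,-0.28],1],
  [[-4,23.5,0],[0,0,-0.36],1],
])

```text
time_s: 5.65
tcp_pos: [0.4948, 0.0835, 0.1862]
tcp_rot: [-0.144, 0.99, 0.0, 0.0]
wrist_force: [0.5, 0.2, -0.4]
finger_gap: 0.344
finger_force: 40.1
```

Run:
```python
from h import *
to([.495,.14,.19],1.86)
```

```text
shift cm [-1.63  5.41 -0.38] turn [-0.     0.001 -0.   ] t 5.65 j [-0.47  0.35  0.26  1.98 -0.12  0.83  1.71]
```

Call:
apply_moves([
  [[-0.8,2.7,-0.2],[0,0,0],1],
  [[-1.5,5.3,-0.3],[0,0,0],1],
  [[-1.5,5.3,-0.3],[0,0,0],1],
  [[-1.5,5.3,-0.3],[0,0,0],1],
  [[-1.5,5.3,-0.3],[0,0,0],1],
])

```text
time_s: 6.15
tcp_pos: [0.4942, 0.1353, 0.1886]
tcp_rot: [-0.142, 0.99, -0.0, -0.0]
wrist_force: [-0.7, 0.3, -1.3]
finger_gap: 0.344
finger_force: 40.1
```

Run:
```python
from h import *
import json
i=cams.camera_info('wrist');a=cams.get_image('wrist');cv2.imwrite('pics/w3.png',a)
json.dump({k:np.array(v).tolist() for k,v in i.items()},open('i3.json','w'))
s=r.get_state();print(s['tcp_pos'],s['tcp_rot'])
for d in cams.outline_of('rack','wrist')[:1]:
  m=d['region'].astype(np.uint8);np.save('m3.npy',m);c=max(cv2.findContours(m,0,2)[0],key=cv2.contourArea)
  b=cv2.boxPoints(cv2.minAreaRect(c));print(round(d['conf'],2),b.round(0).tolist(),[ray('wrist',*p,.04,i)[:2].round(4).tolist() for p in b])
x=a[60:240,80:420];cv2.imwrite('pics/c3.png',cv2.resize(a,(800,600),interpolation=cv2.INTER_CUBIC))
```

```text
[0.49431996 0.13520508 0.1885386 ] [-1.41471805e-01  9.89942238e-01 -3.07018669e-04 -9.91236387e-07]
0.67 [[172.0, 183.0], [361.0, 181.0], [361.0, 232.0], [172.0, 233.0]] [[0.5246, 0.0561], [0.4709, 0.2351], [0.5213, 0.2554], [0.5777, 0.0676]]
```

View pics/c3.png

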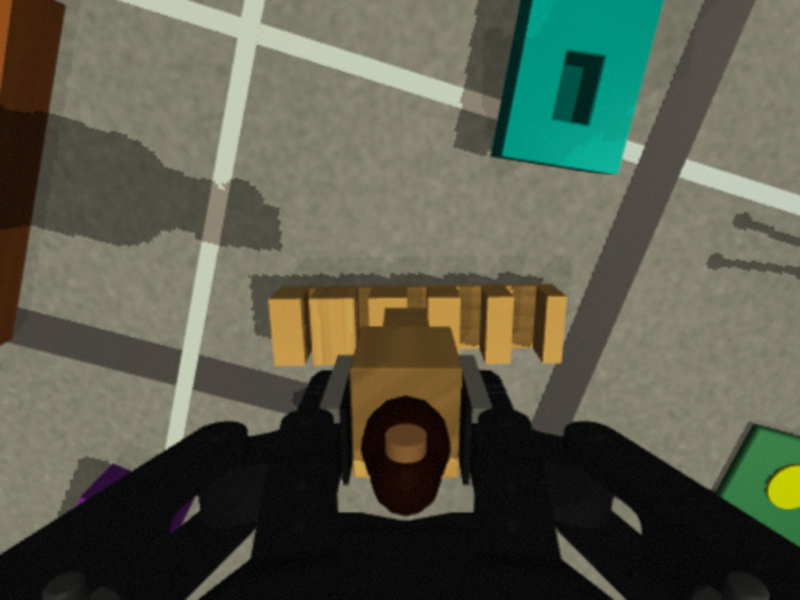

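The picture shows the held block with the tongue's front face at u 385-428, v 309-328 (800 px scale), and the rack's teeth at u 272-564, v 291-362. I'll fit the rack pose by template and compare the tongue's predicted and seen pixels.

```bash
cat > fit.py <<'E'
from h import *
import json
from scipy.optimize import minimize
S=[-72,-36,0,36,72];W=[5.5,9.3,13.3,17.3,21.3]
def label(x,y):
    return (abs(x)<23)&(abs(y)<95)&~np.any([abs(y-s)<w/2 for s,w in zip(S,W)],axis=0)
X,Y=np.meshgrid(np.arange(-26,27,.7),np.arange(-101,101.1,.7));X=X.ravel();Y=Y.ravel();L=label(X,Y)
def fit(a,i,occ,p0):
    V=cv2.GaussianBlur(a[:,:,2],(0,0),.6).astype(np.float32)   # red channel
    def pix(p):
        c,s=np.cos(p[2]),np.sin(p[2])
        return proj(i,np.c_[p[0]+(c*X-s*Y)/1e3,p[1]+(s*X+c*Y)/1e3,0*X+.04]).astype(np.float32)
    def cost(p):
        q=pix(p);v=cv2.remap(V,q[:,:1].copy(),q[:,1:].copy(),1)[:,0]
        k=~occ[np.clip(q[:,1],0,383).astype(int),np.clip(q[:,0],0,511).astype(int)]
        return -np.corrcoef(v[k],L[k])[0,1]
    best=min((minimize(cost,[p0[0]+dx,p0[1]+dy,p0[2]],method='Nelder-Mead',options=dict(initial_simplex=[[p0[0]+dx,p0[1]+dy,p0[2]],[p0[0]+dx+.004,p0[1]+dy,p0[2]],[p0[0]+dx,p0[1]+dy+.004,p0[2]],[p0[0]+dx,p0[1]+dy,p0[2]+.03]],xatol=1e-5,fatol=1e-6)) for dx in(-.004,.004) for dy in(-.004,.004)),key=lambda m:m.fun)
    return best.x,best.fun
E
python3 - <<'E'
from fit import *
i=json.load(open('i3.json'));a=cv2.imread('pics/w3.png')
occ=np.zeros((384,512),bool);occ[190:,180:335]=True
occ[190:240,180:200]=False; occ[:,222:296]|=np.arange(384)[:,None]>195
occ=np.zeros((384,512),bool); occ[195:,222:298]=True; occ[225:,200:320]=True
p,f=fit(a,i,occ,[.524,.153,.29]);print('w3',p,np.degrees(p[2]),f)
i1=np.load('w1.npy',allow_pickle=True).item();b=cv2.imread('pics/w1.png')
p1,f1=fit(b,i1,np.zeros((384,512),bool),[.524,.153,.29]);print('w1',p1,np.degrees(p1[2]),f1)
# predicted tongue / block pixels
s=r.get_state();C=R.from_quat(s['tcp_rot']);T=s['tcp_pos']
for n,P in {'foot near edge -6,+6':[[.015,-.006,.0324],[.015,.006,.0324]],'shoulder near -15..15':[[.017,-.015,.0064],[.017,.015,.0064]],'blocktop near':[[.017,-.015,-.0276],[.017,.015,-.0276]]}.items():
    print(n,(proj(i,T+C.apply(P))*1.5625).round(1).tolist())
g=a[:,:,2].astype(int)
for v in(199,201,203,205,207,209): print(v,g[v,235:285].tolist())
for v in(214,222,230):print(v,g[v,215:305].tolist())
print('col260',g[190:245,260].tolist(),'col 250',g[190:245,250].tolist())
E
```

```text
w3 [0.52756307 0.15529053 0.29522642] 16.915227936111304 -0.8855245575967304
w1 [0.5279815  0.15533681 0.29399011] 16.844392426674396 -0.8953164529438313
foot near edge -6,+6 [[384.1, 307.0], [415.2, 307.0]]
shoulder near -15..15 [[353.7, 324.4], [443.9, 324.4]]
blocktop near [[340.2, 367.2], [454.0, 367.2]]
199 [136, 180, 192, 193, 192, 195, 196, 193, 196, 191, 171, 107, 76, 75, 73, 75, 73, 72, 76, 73, 76, 73, 74, 74, 74, 73, 76, 75, 76, 75, 75, 76, 77, 72, 74, 77, 73, 79, 111, 167, 192, 194, 196, 196, 196, 195, 196, 195, 195, 197]
201 [135, 176, 193, 194, 193, 193, 195, 194, 193, 190, 170, 100, 74, 73, 73, 73, 73, 71, 76, 73, 74, 72, 75, 73, 73, 75, 75, 74, 74, 72, 75, 73, 74, 73, 71, 73, 72, 77, 111, 167, 193, 195, 195, 195, 195, 196, 194, 196, 196, 195]
203 [130, 166, 192, 193, 194, 194, 195, 192, 193, 185, 150, 86, 76, 75, 77, 74, 77, 75, 76, 74, 76, 76, 72, 74, 76, 74, 75, 76, 75, 76, 74, 75, 76, 74, 73, 75, 74, 77, 112, 168, 192, 195, 196, 195, 194, 194, 195, 196, 196, 193]
205 [131, 165, 192, 193, 195, 196, 194, 194, 191, 182, 139, 84, 77, 76, 75, 75, 74, 74, 76, 76, 76, 78, 
[... 1507 characters left out ...]
 89, 90, 89, 88, 91, 89, 92, 91, 92, 90, 90, 90, 89, 88, 85, 87, 84, 83, 83, 85, 84, 87, 86, 85, 83, 84, 83, 83, 84, 85, 84, 86, 83, 87, 88, 87, 86, 87, 90, 85, 81, 68, 65, 64, 64, 64, 63, 64, 60, 63, 74, 99]
col260 [118, 155, 160, 162, 161, 157, 143, 99, 79, 73, 72, 75, 76, 74, 76, 74, 76, 75, 77, 89, 91, 89, 89, 90, 89, 90, 88, 91, 89, 90, 89, 89, 92, 89, 88, 91, 89, 92, 93, 91, 91, 91, 89, 91, 96, 114, 132, 130, 127, 126, 125, 122, 121, 123, 120] col 250 [129, 189, 195, 194, 194, 191, 173, 110, 80, 75, 70, 73, 74, 74, 76, 75, 76, 76, 75, 80, 80, 83, 84, 86, 85, 86, 86, 85, 84, 86, 87, 86, 85, 88, 88, 86, 87, 87, 88, 86, 86, 89, 88, 91, 94, 112, 130, 130, 130, 126, 128, 127, 132, 130, 129]
```

The fit puts the rack at (0.5277, 0.1553), yaw 16.9°. The tongue's bottom edge measures 27.6 px, which is about 16 mm thick, so slot 4 looks likely; I'll still try each slot. The held block sits about 2.3 mm to +y of its prediction, which is a camera bias, so I'm shifting the rack estimate by that.

```bash
cat >> h.py <<'E'
YAW=np.radians(16.88);D=np.array([-np.sin(YAW),np.cos(YAW)]);C0=np.array([.5277,.1553])-.0023*D
def slot(k,z,dy=0,dx=0):
    p=C0+D*((k-3)*.036+dy)+dx*np.array([np.cos(YAW),np.sin(YAW)]); to([*p,z],YAW+np.pi/2)
E
python3 -c "
from h import *
slot(1,.08)"
```

```text
shift cm [-3.84 -6.44 10.85] turn [-0.    -0.    -0.011] t 6.25 j [-0.55  0.36  0.24  1.95 -0.11  0.84  1.61]
```

Call:
apply_moves([
  [[-2,-3.2,2.5],[0,0,-0.011],1],
  [[-3.8,-6.4,5],[0,0,-0.011],1],
  [[-3.8,-6.4,8.5],[0,0,-0.011],1],
  [[-3.8,-6.4,10.8],[0,0,-0.011],1],
  [[-3.8,-6.4,10.8],[0,0,-0.011],1],
])

```text
time_s: 6.75
tcp_pos: [0.5463, 0.0843, 0.0774]
tcp_rot: [-0.147, 0.989, -0.0, -0.003]
wrist_force: [-0.5, 0.1, -1.8]
finger_gap: 0.341
finger_force: 40.0
```

```bash
python3 -c "
from h import *
slot(1,.0724);print(r.get_state()['wrist_force'])"
```

```text
shift cm [-0.29 -0.1   0.5 ] turn [ 0.    -0.007  0.001] t 6.75 j [-0.39  0.6   0.21  1.9  -0.19  0.66  1.8 ]
[-0.47929647  0.10490262 -1.76098964]
```

Call:
apply_moves([
  [[-0.2,-0.1,0.3],[0,0,0],1],
  [[-0.2,-0.1,0.4],[0,0,0],1],
  [[-0.2,-0.1,0.5],[0,0,0],1],
])

```text
time_s: 7.05
tcp_pos: [0.5521, 0.0858, 0.0766]
tcp_rot: [-0.148, 0.989, 0.0, 0.001]
wrist_force: [-0.6, -0.5, -1.3]
finger_gap: 0.346
finger_force: 40.0
```

```bash
python3 -c "
from h import *
slot(1,.0724);print(r.get_state()['wrist_force'])"
```

```text
shift cm [ 0.32 -0.07  0.42] turn [-0.     0.003  0.002] t 7.05 j [-0.39  0.61  0.21  1.9  -0.19  0.65  1.8 ]
[-0.59496745 -0.50661457 -1.25752076]
```

Call:
apply_moves([
  [[0.3,-0.1,0.1],[0,0,0],1],
  [[0.3,-0.1,0.2],[0,0,0],1],
  [[0.3,-0.1,0.3],[0,0,0],1],
])

```text
time_s: 7.35
tcp_pos: [0.5485, 0.0837, 0.0725]
tcp_rot: [-0.148, 0.989, 0.0, 0.0]
wrist_force: [-0.0, 0.7, -1.2]
finger_gap: 0.343
finger_force: 40.0
```

Call:
apply_moves([
  [[0,0,0.1],[0,0,0],1],
  [[0,0,0.15],[0,0,0],1],
  [[0,0,0.15],[0,0,0],1],
])

```text
time_s: 7.65
tcp_pos: [0.5485, 0.0838, 0.071]
tcp_rot: [-0.148, 0.989, 0.0, 0.0]
wrist_force: [-1.4, 0.0, 3.0]
finger_gap: 0.343
finger_force: 40.5
```

Call:
apply_moves([
  [[0,0,0],[0,0,0],1],
  [[0,0,0],[0,0,0],1],
  [[0,0,-0.8],[0,0,0],1],
  [[0,0,-1.5],[0,0,0],1],
  [[0,0,-1.5],[0,0,0],1],
])

```text
time_s: 8.15
tcp_pos: [0.5494, 0.0839, 0.087]
tcp_rot: [-0.148, 0.989, 0.0, 0.001]
wrist_force: [0.3, -0.3, -1.4]
finger_gap: 0.343
finger_force: 40.2
```

Call:
apply_moves([
  [[0,1.8,0],[0,0,0],1],
  [[0,3.6,0],[0,0,0],1],
  [[0,3.6,0],[0,0,0],1],
  [[0,3.6,0.7],[0,0,0],1],
  [[0,3.6,1],[0,0,0],1],
])

```text
time_s: 8.65
tcp_pos: [0.5379, 0.1169, 0.0751]
tcp_rot: [-0.147, 0.989, -0.0, -0.0]
wrist_force: [-0.6, 0.6, -0.5]
finger_gap: 0.342
finger_force: 40.1
```

```bash
python3 -c "
from h import *
slot(2,.0724);print(r.get_state()['wrist_force'])"
```

```text
shift cm [-0.14  0.14  0.27] turn [-0.001 -0.001  0.001] t 8.65 j [-0.45  0.6   0.21  1.92 -0.19  0.64  1.74]
[-0.58516045  0.61486389 -0.45569411]
```

Call:
apply_moves([
  [[-0.1,0.1,0.1],[0,0,0],1],
  [[-0.1,0.1,0.25],[0,0,0],1],
  [[-0.1,0.1,0.4],[0,0,0],1],
  [[-0.1,0.1,0.5],[0,0,0],1],
  [[-0.1,0.1,0.5],[0,0,0],1],
])

```text
time_s: 9.15
tcp_pos: [0.5389, 0.119, 0.071]
tcp_rot: [-0.148, 0.989, -0.0, 0.0]
wrist_force: [-0.9, -1.9, 3.1]
finger_gap: 0.347
finger_force: 40.6
```

Call:
apply_moves([
  [[0,0,0],[0,0,0],1],
  [[0,0,0],[0,0,0],1],
  [[0,0,-0.8],[0,0,0],1],
  [[0,0,-1.5],[0,0,0],1],
  [[0,0,-1.5],[0,0,0],1],
])

```text
time_s: 9.65
tcp_pos: [0.5393, 0.12, 0.087]
tcp_rot: [-0.148, 0.989, 0.0, 0.001]
wrist_force: [1.5, 0.2, -1.3]
finger_gap: 0.344
finger_force: 40.1
```

Call:
apply_moves([
  [[0,1.8,0],[0,0,0],1],
  [[0,3.6,0],[0,0,0],1],
  [[0,3.6,0],[0,0,0],1],
  [[0,3.6,0.7],[0,0,0],1],
  [[0,3.6,1],[0,0,0],1],
])

```text
time_s: 10.15
tcp_pos: [0.528, 0.1526, 0.0751]
tcp_rot: [-0.147, 0.989, -0.0, -0.0]
wrist_force: [1.1, -0.8, -1.0]
finger_gap: 0.341
finger_force: 40.1
```

```bash
python3 -c "
from h import *
slot(3,.0724);print(r.get_state()['wrist_force'])"
```

```text
shift cm [-0.05  0.03  0.27] turn [-0.001 -0.001  0.001] t 10.15 j [-0.52  0.6   0.21  1.92 -0.19  0.64  1.67]
[ 1.05760476 -0.78059062 -1.03475087]
```

Call:
apply_moves([
  [[0,0,0.1],[0,0,0],1],
  [[0,0,0.25],[0,0,0],1],
  [[0,0,0.4],[0,0,0],1],
  [[0,0,0.5],[0,0,0],1],
  [[0,0,0.5],[0,0,0],1],
])

```text
time_s: 10.65
tcp_pos: [0.5283, 0.1533, 0.071]
tcp_rot: [-0.148, 0.989, -0.0, 0.0]
wrist_force: [-0.2, -2.0, 3.0]
finger_gap: 0.347
finger_force: 40.5
```

Call:
apply_moves([
  [[0,0,0],[0,0,0],1],
  [[0,0,0],[0,0,0],1],
  [[0,0,-0.8],[0,0,0],1],
  [[0,0,-1.5],[0,0,0],1],
  [[0,0,-1.5],[0,0,0],1],
])

```text
time_s: 11.15
tcp_pos: [0.5289, 0.1546, 0.087]
tcp_rot: [-0.148, 0.989, 0.0, 0.001]
wrist_force: [1.0, 0.6, -0.8]
finger_gap: 0.341
finger_force: 40.1
```

Call:
apply_moves([
  [[0,1.8,0],[0,0,0],1],
  [[0,3.6,0],[0,0,0],1],
  [[0,3.6,0],[0,0,0],1],
  [[0,3.6,0.7],[0,0,0],1],
  [[0,3.6,0.8],[0,0,0],1],
])

```text
time_s: 11.65
tcp_pos: [0.5173, 0.187, 0.0769]
tcp_rot: [-0.147, 0.989, -0.001, -0.001]
wrist_force: [-0.2, -0.6, -1.0]
finger_gap: 0.345
finger_force: 40.1
```

Run:
```python
from h import *
slot(4,.0724);print(r.get_state()['wrist_force'])
a=cams.get_image('wrist');cv2.imwrite('pics/w4.png',cv2.resize(a[150:260,150:390],None,fx=3.3,fy=3.3,interpolation=cv2.INTER_CUBIC));cv2.imwrite('w4full.png',a)
```

```text
shift cm [-0.08  0.04  0.45] turn [-0.001 -0.001  0.001] t 11.65 j [-0.59  0.6   0.21  1.92 -0.19  0.65  1.61]
[-0.17351122 -0.56499094 -0.98140887]
```

View pics/w4.png

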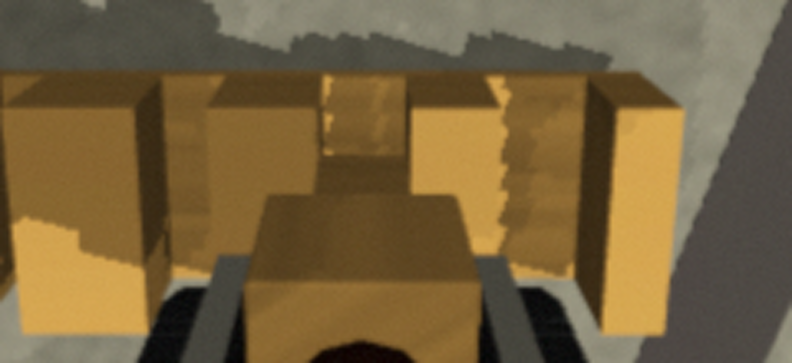

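The tongue (crop u 317-408) sits nearly centred over slot 4's mouth (u 318-411), about 0.3 mm to the left. I'm correcting by 0.04 cm and lowering gently.

Call:
apply_moves([
  [[0,0.04,0],[0,0,0],1],
  [[0,0.04,0.2],[0,0,0],1],
  [[0,0.04,0.4],[0,0,0],1],
  [[0,0.04,0.6],[0,0,0],1],
  [[0,0.04,0.7],[0,0,0],1],
])

```text
time_s: 12.2
tcp_pos: [0.5176, 0.1886, 0.0708]
tcp_rot: [-0.148, 0.989, -0.0, 0.0]
wrist_force: [-0.6, -0.6, 2.8]
finger_gap: 0.346
finger_force: 40.6
```

Run:
```python
from h import *
slot(4,.0708)
from fit import *
i=cams.camera_info('wrist');a=cams.get_image('wrist');cv2.imwrite('w5.png',a)
g=a[:,:,2].astype(int)
for v in (186,190,194,198,200,202,204,206): print(v,g[v,240:282].tolist())
```

```text
shift cm [-0.   -0.11  0.  ] turn [-0.     0.     0.002] t 12.2 j [-0.59  0.61  0.2   1.92 -0.2   0.64  1.61]
186 [136, 132, 124, 106, 68, 85, 122, 124, 123, 124, 126, 125, 125, 126, 125, 124, 125, 125, 125, 129, 135, 138, 137, 129, 131, 130, 126, 126, 126, 127, 110, 78, 121, 191, 197, 198, 196, 194, 199, 199, 197, 195]
190 [133, 134, 132, 113, 70, 82, 114, 115, 117, 118, 119, 118, 118, 119, 119, 118, 119, 120, 119, 117, 121, 126, 136, 134, 129, 119, 119, 122, 121, 118, 104, 75, 121, 189, 196, 194, 196, 196, 196, 196, 197, 198]
194 [135, 131, 117, 101, 68, 79, 111, 113, 113, 115, 113, 115, 113, 114, 115, 114, 112, 108, 110, 110, 117, 123, 120, 115, 108, 111, 109, 110, 112, 110, 98, 76, 132, 189, 198, 196, 195, 197, 197, 197, 197, 197]
198 [135, 134, 131, 114, 67, 68, 85, 85, 84, 84, 85, 85, 86, 88, 86, 83, 85, 83, 85, 85, 84, 83, 85, 84, 82, 85, 83, 86, 85, 82, 86, 86, 106, 155, 193, 195, 195, 196, 195, 196, 196, 195]
200 [136, 135, 133, 115, 68, 64, 74, 80, 79, 80, 78, 81, 78, 79, 79, 78, 79, 80, 78, 79, 80, 80, 77, 78, 77, 79, 81, 79, 78, 78, 80, 82, 91, 139, 190, 194, 194, 196, 195, 196, 196, 196]
202 [135, 133, 132, 115, 69, 65, 82, 82, 82, 82, 82, 82, 81, 81, 81, 82, 83, 84, 81, 83, 82, 80, 82, 83, 83, 80, 83, 82, 82, 81, 79, 83, 87, 127, 185, 194, 196, 196, 195, 197, 197, 197]
204 [134, 133, 132, 116, 70, 73, 85, 83, 85, 84, 86, 85, 83, 85, 84, 84, 85, 85, 84, 86, 85, 84, 83, 86, 84, 87, 83, 83, 83, 83, 85, 84, 87, 108, 159, 192, 196, 196, 195, 197, 196, 196]
206 [133, 133, 135, 118, 81, 78, 84, 82, 83, 82, 84, 83, 81, 82, 84, 82, 85, 83, 83, 84, 84, 84, 83, 84, 81, 82, 84, 84, 84, 81, 84, 83, 83, 99, 145, 190, 194, 195, 196, 197, 196, 196]
```

The tongue now overlaps slot 4's right edge by about 1 px, with a 1.7 px gap on the left. It needs about 0.8 mm toward -y.

Call:
apply_moves([
  [[0,0,-0.1],[0,0,0],1],
  [[0,-0.04,-0.1],[0,0,0],1],
  [[0,-0.07,-0.1],[0,0,0],1],
  [[0,-0.09,-0.05],[0,0,0],1],
  [[0,-0.09,0],[0,0,0],1],
])

```text
time_s: 12.75
tcp_pos: [0.5176, 0.1877, 0.0706]
tcp_rot: [-0.148, 0.989, -0.0, -0.0]
wrist_force: [-1.1, 0.0, -1.3]
finger_gap: 0.344
finger_force: 40.1
```

No contact force at z 0.0706, so the tongue is entering. I'm lowering further.

Call:
apply_moves([
  [[0,0,0.2],[0,0,0],1],
  [[0,0,0.4],[0,0,0],1],
  [[0,0,0.6],[0,0,0],1],
  [[0,0,0.8],[0,0,0],1],
  [[0,0,0.9],[0,0,0],1],
])

```text
time_s: 13.25
tcp_pos: [0.5176, 0.1877, 0.0615]
tcp_rot: [-0.148, 0.989, -0.0, -0.0]
wrist_force: [-0.0, 0.6, -0.9]
finger_gap: 0.343
finger_force: 40.1
```

Call:
apply_moves([
  [[0,0,0.3],[0,0,0],1],
  [[0,0,0.6],[0,0,0],1],
  [[0,0,0.9],[0,0,0],1],
  [[0,0,1.2],[0,0,0],1],
  [[0,0,1.35],[0,0,0],1],
])

```text
time_s: 13.75
tcp_pos: [0.5175, 0.1877, 0.0479]
tcp_rot: [-0.148, 0.989, -0.0, -0.0]
wrist_force: [0.9, -0.4, -1.5]
finger_gap: 0.344
finger_force: 40.1
```

Call:
apply_moves([
  [[0,0,0.05],[0,0,0],1],
  [[0,0,0.1],[0,0,0],1],
  [[0,0,0.15],[0,0,0],1],
  [[0,0,0.2],[0,0,0],1],
  [[0,0,0.22],[0,0,0],1],
])

```text
time_s: 14.25
tcp_pos: [0.5178, 0.1878, 0.0462]
tcp_rot: [-0.148, 0.989, 0.0, 0.0]
wrist_force: [-0.1, -0.5, 0.2]
finger_gap: 0.346
finger_force: 40.1
```

Call:
apply_moves([
  [[0,0,0],[0,0,0],0.2],
  [[0,0,0],[0,0,0],0],
  [[0,0,0],[0,0,0],-0.3],
  [[0,0,0],[0,0,0],-0.5],
  [[0,0,0],[0,0,0],-0.5],
], squeeze=20)

```text
time_s: 14.75
tcp_pos: [0.5178, 0.1878, 0.0462]
tcp_rot: [-0.148, 0.989, 0.0, 0.0]
wrist_force: [-1.1, -0.2, -0.0]
finger_gap: 0.744
finger_force: 0.0
```

Call:
apply_moves([
  [[0,0,-1],[0,0,0],-0.5],
  [[0,0,-3],[0,0,0],-0.5],
  [[0,0,-7],[0,0,0],-0.5],
  [[0,0,-11],[0,0,0],-0.5],
  [[0,0,-15],[0,0,0],-0.5],
])

```text
time_s: 15.25
tcp_pos: [0.5175, 0.1876, 0.1984]
tcp_rot: [-0.148, 0.989, 0.0, 0.0]
wrist_force: [1.1, 0.3, 1.5]
finger_gap: 0.752
finger_force: 0.0
```

Run:
```python
from h import *
a=cams.get_image('wrist');b=cams.get_image('scene')[150:300,200:400]
cv2.imwrite('pics/end.png',np.vstack([cv2.resize(a[100:330,130:400],(540,380*46//38)),]))
cv2.imwrite('pics/ends.png',cv2.resize(b,None,fx=3,fy=3,interpolation=cv2.INTER_CUBIC))
```

```text
(no output)
```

View pics/end.png

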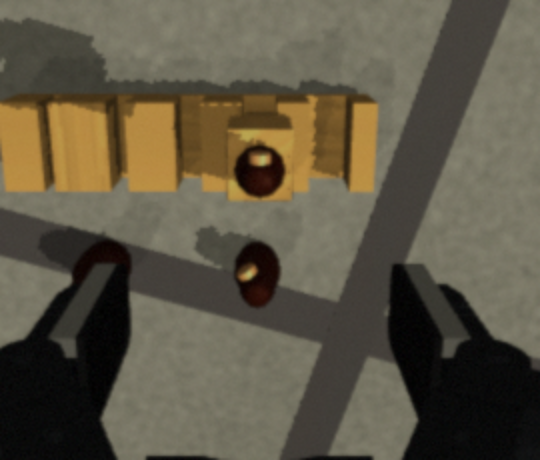

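View pics/ends.png

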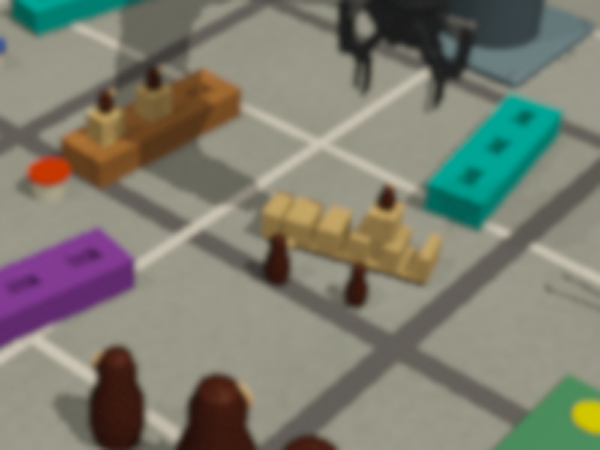

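Both views show the doll upright with its shoulders down in slot 4 (wrist crop (260,160), scene crop (385,220)). The other two dolls and the blanks are in place.

```bash
python3 -c "
from rig import r
print(r.finish_job())"
```

```text
the job is handed in; nothing more can be done
None
```

I handed the job in: the near doll is upright in slot 4 with its shoulders down on the rack, after light touches (about 4 N each) on slots 1 to 3 that did not let it in; no verdict came back.

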